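Layer carburettor plates on the sprung scale with a separator

TASK

Two machined carburettor adapter plates are to be weighed together without scratching: lay the thin fibreboard separator from its pocket flat on the plate already in the scale's trough pan, let go of it, then stack the other plate from the bench flat on the separator, everything centred in the pan. Set them down gently rather than dropping them in, do not press the pan down to its stop, and leave the mallet, headlight housing and carburettor body where they are.

Things in the scene. Friction and masses are not known exactly. Their poses are not given: they have to be found in the camera images.
- scale: fixed sprung scale: grey housing 100 x 100 x 66 mm with a dial on two faces, a trough-shaped sheet-steel pan above it. Origin: centre of its underside on the bench; x runs along the trough.
- pan_centre (a point): centre of the pan's floor (top face), 85 mm above the bench unloaded; moves with the pan; z up, x along the trough. The pan is 110 mm long, open at both x ends, with 2.5 mm walls along its long sides, 62 mm apart inside (y), rising 45 mm above its floor: fingers fit beyond the x ends of what they hold, not between it and the walls.
- pan (a joint): how far the pan has sunk on its spring, m: 0 unloaded, 0.020 at its stop; about 600 N/m, so each plate sinks it about 2 mm.
- plate_low: the lower plate, already lying in the pan: aluminium carburettor adapter plate 62 (x) x 48 (y) x 20 (z) mm, about 130 g, with a 26 mm bore and two 7 mm bolt holes through it. Origin: centre of its underside.
- plate_top: the other plate, the same shape and size, lying flat on the open bench. Origin: centre of its underside, z up, x along its 62 mm length.
- separator: separator: stiff dark fibreboard sheet 66 (x) x 54 (y) x 6 (z) mm, about 30 g, lying flat in the pocket. Origin: centre of its underside.
- holder: fixed steel pocket, origin at the centre of its underside: a block 80 (x) x 34 (y) mm whose top, 14 mm above the bench, carries the sheet, and two end walls 74 mm apart in x, 58 mm wide in y, 50 mm high, which cover the sheet's 66 mm ends. Open at both y sides, where the sheet sticks out 10 mm past the block and can be taken across its 54 mm width.
- mallet: bystander: mallet lying on the bench, black rubber head 100 mm long (y) and 56 mm across at the origin, wooden handle 240 mm long towards -x. Origin: on the bench under the head.
- headlight_housing: bystander: grey plastic headlight housing, dome 148 mm across and 84 mm high, open side down. Origin: centre of its underside.
- carburettor: bystander: aluminium carburettor body about 80 x 66 x 98 mm. Origin: centre of its underside.
Not all that is in view belongs to the job. Leave any brown or green look-alike of the plate_top alone.

How it is judged:
On the way:
1. the separator lies flat on the lower plate in the pan, let go (horizontal distance between separator and pan_centre below 0.012 m and z of separator in the frame of pan_centre between 0.017 and 0.023 m and angle between separator's own z axis and vertical below 0.07 rad and contact force between the fingers and separator below 0.1 N), for 0.2 s.
At the end, for the whole second after the job is handed in: lower plate on the pan's floor, separator flat on it, other plate flat on the separator: each centre within 12 mm of the pan's centre, the plates' centres within 12 mm of each other, each at its layer's height within 3 mm and level within 4 degrees, all at rest (horizontal distance between each of plate_low, separator, plate_top and pan_centre below 0.012 m and z of plate_low in the frame of pan_centre between -0.003 and 0.003 m and angle between each of plate_low, separator, plate_top's own z axis and vertical below 0.07 rad and z of separator in the frame of pan_centre between 0.017 and 0.023 m and z of plate_top in the frame of pan_centre between 0.023 and 0.029 m and horizontal distance between plate_top and plate_low below 0.012 m and linear speed of each of plate_low, separator, plate_top below 0.03 m/s); the robot touches nothing.
It fails at once if the separator or the other plate comes down in the pan faster than 0.45 m/s (dropped or thrown in) ((horizontal distance between separator and pan_centre below 0.03 m and z of separator in the frame of pan_centre below 0.055 m and linear speed of separator above 0.45 m/s) or (horizontal distance between plate_top and pan_centre below 0.03 m and z of plate_top in the frame of pan_centre below 0.055 m and linear speed of plate_top above 0.45 m/s)).
It fails at once if the pan is pressed down to its stop (more than 18 of 20 mm) (value of joint pan above 0.018 m).
It fails at once if the mallet is moved more than 20 mm (distance of mallet from where it was at the start of the episode above 0.02 m).
It fails at once if the headlight housing is moved more than 20 mm (distance of headlight_housing from where it was at the start of the episode above 0.02 m).
It fails at once if the carburettor body is moved more than 20 mm (distance of carburettor from where it was at the start of the episode above 0.02 m).
It also fails if it takes over 72 s, if anything falls off the work surface, if the arm or the gripper's body presses on something with over 40 N, if the wrist force passes 120 N, or if a joint passes its speed limit or range.

ROBOT

A 6-joint arm with a two-finger parallel gripper is mounted at the origin on the work surface. World frame = base frame: x ahead of the robot, y to its left, z up, the work surface at z = 0. Lengths are in m, angles in rad, forces in N, time in s.
With the tool pointing down it reaches from about 0.35 to 0.875 m from the base axis. Payload 4.2 kg.
Tool frame: the origin (TCP) lies midway between the tips of the shut fingers; the grasp point (between the pads) lies 19 mm behind it; z points along the fingers, x is the direction in which the jaws open and shut, and the axes are right-handed (so a half turn about z gives the same grasp; the last joint's range is limited). The gripper opens to 87 mm and grips with 3 to 60 N. Pads are 19 mm wide; open, the fingers measure 117 mm over their backs; the gripper's body (75 mm by 190 mm) begins 51 mm behind the grasp point.
Start: joints at [-0.988, 0.385, 0.008, 0, -1.194, -0.259], TCP at [0.199, -0.592, 0.223] pointing down, gripper open.
Joint ranges: [-3.14, 3.14], [-1.21, 2.06], [-1.07, 1.41], [-3.16, 2.05], [-2.99, -0.16], [-3.1, 3.1]. Speed limits (rad/s): [2.79, 2.79, 3.14, 3.14, 3.14, 3.14].

INTERFACE

Orientations are given as a 3x3 rotation matrix whose columns are the frame's x, y, z axes.
In Python, from cell import arm gives the robot as it stands.
- The arm moves only by the tool move_arm, never from a script. Its argument "motion" is a list of rows, each a list of 4 numbers: the shift along the tool's x, y, z in m, then the turn about the tool's z in degrees. In form: [[dx, dy, dz, yaw], ...]. A call has 1 to 12 rows; each row is the pose to reach, as a shift and turn from the pose commanded when the call began, along the tool's axes at that moment; what a row does not reach only later rows make up. A row lasts 1/10 s, in which the tool goes at most 50 mm and 8.59 degrees, less where a joint would pass 70% of its speed; a pose out of reach is approached as far as the arm can. A call with a gripper value outside its range is refused whole. "hand" is the gripper command: -1 is shut, 1 is fully open, values between are in proportion, set as the call begins (left out, the last holds). The fingers move at their own pace and stop on an object; "squeeze" is the grip in N (left out, the last holds). Time passes only in rows, so rows that repeat a pose let the fingers close. It gives the time, the measured TCP pose, the force and the opening at its end, in the units of the state.
- arm.get_state(): the state, without advancing time (a new reading comes with each control period).
- arm.capture(name): name is "side" or "top"; returns a dict with "image" (480x640x3 uint8, red, green, blue), "intrinsics" (3x3 intrinsics, pixels), "view" (4x4, takes a point from world to camera coordinates). Camera axes: x right, y down, z forward; pixel columns grow to the right and rows downward; lengths in m; the calibration is good to about 2 mm. A picture is of the moment at which its call begins. There is no depth.
- arm.hand_in(): hands the job in, once; it reports no verdict.
The state is a dict: "time_s": time; "joints": joint angles; "dq": joint speeds; "joint_torque": joint torques, N m; "tcp_pos": TCP position; "tool_rot": TCP orientation; "force": force on the tool from outside, world axes, zero at the start; "ft_torque": the same for the moment, N m; "finger_gap": finger opening in m.
Only numpy, scipy, OpenCV 4.12 (cv2) and the standard library are available. Lean on these libraries where they do the work, as an engineer would, in place of code of your own. Each camera call takes 0.05 s, during which the arm holds its last target. There are 200 camera calls.

## Working session

There is one attempt and no reset: what is moved stays moved. The work goes in short steps, Python scripts to look and compute and a tool call to move; the robot and the scene stay as the last step left them, time stands still between calls to the robot, and variables do not carry over. Pictures are saved under pics/ and viewed, about 8 in all and at most 12, crops included, and the job is handed in when it is done.

Besides the shell and the picture viewer there is one more tool, called after ">>>" in YAML: its name, and indented under it one key for each argument. move_arm: Moves the arm, as the interface text tells. Its arguments: {"type":"object","properties":{"motion":{"type":"array"},"hand":{"type":"number"},"squeeze":{"type":"number"}},"required":["motion"]}

```bash
mkdir -p pics; ls; cat > h.py <<'E'
import numpy as np, cv2
from cell import arm
def shot(n,save=None):
    c=arm.capture(n); 
    if save: cv2.imwrite('pics/%s.png'%save, c['image'][:,:,::-1])
    return c
def ray(c,u,v,z):
    V=np.array(c['view']);K=np.array(c['intrinsics']);R=V[:3,:3];o=-R.T@V[:3,3]
    d=R.T@np.linalg.solve(K,[u,v,1]); return o+d*(z-o[2])/d[2]
def proj(c,p):
    V=np.array(c['view']);q=np.array(c['intrinsics'])@(V[:3,:3]@np.array(p)+V[:3,3]); return q[:2]/q[2]
E
python3 - <<'E'
from h import *
for n in('top','side'):
    c=shot(n,n+'0'); V=np.array(c['view']);print(n,(-V[:3,:3].T@V[:3,3]).round(3),np.array(c['intrinsics']).round(1).tolist(),V[:3,:3].round(2).tolist())
s=arm.get_state();print(s['tool_rot'],s['time_s'],s['force'],s['finger_gap'])
E
```

```text
pics
top [ 0.38  -0.002  1.358] [[565.7, 0.0, 327.9], [0.0, 565.7, 251.4], [0.0, 0.0, 1.0]] [[0.01, -1.0, -0.0], [-0.98, -0.01, -0.19], [0.19, 0.0, -0.98]]
side [-0.028  0.726  1.257] [[577.7, 0.0, 318.9], [0.0, 577.7, 240.0], [0.0, 0.0, 1.0]] [[-0.75, -0.66, 0.01], [-0.51, 0.57, -0.64], [0.42, -0.49, -0.77]]
[[-3.18050067e-01  9.48073635e-01 -7.32500029e-04]
 [ 9.48071926e-01  3.18050888e-01  1.80456961e-03]
 [ 1.94383715e-03 -1.20519228e-04 -9.99998103e-01]] 0.1 [0.04604182 0.36738895 0.85905036] 0.08705456917683425
```

View pics/top0.png

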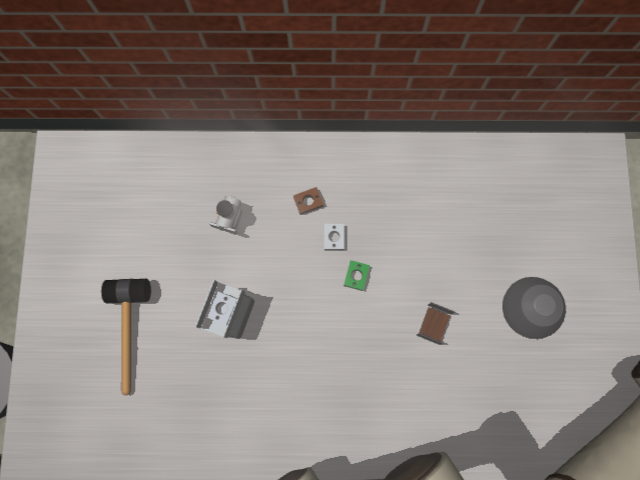

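View pics/side0.png

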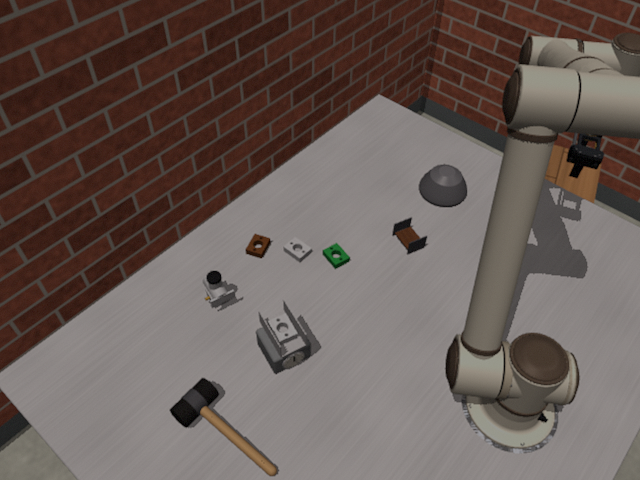

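The top view shows three plate shapes: brown (309,200), silver (335,237) and green (357,276). The silver one is bare aluminium, so it fits plate_top. The scale with its plate is at (225,310), and the pocket with the brown sheet is at (435,323). I'll confirm these in one enlarged composite and measure them.

```bash
cat > m.py <<'E'
from h import *
c=shot('top'); im=c['image']; hsv=cv2.cvtColor(im,cv2.COLOR_RGB2HSV)
def rect(mask,roi,z,n):
    x0,y0,x1,y1=roi; m=np.zeros_like(mask); m[y0:y1,x0:x1]=mask[y0:y1,x0:x1]
    cs=cv2.findContours(m,cv2.RETR_EXTERNAL,cv2.CHAIN_APPROX_NONE)[0]; k=max(cs,key=cv2.contourArea)
    w=np.array([ray(c,*p,z)[:2] for p in k[:,0]],np.float32)
    r=cv2.minAreaRect(w); print(n,cv2.minAreaRect(k)[0],'ctr',np.round(r[0],4),'size',np.round(r[1],4),'ang',round(r[2],1)); return k
sat=hsv[...,1];val=hsv[...,2]
print('px',hsv[240,326],hsv[230,310],hsv[320,435],hsv[318,212],hsv[310,205])
E
python3 - <<'E'
from m import *
o=im.copy()
br=((sat>70)&((hsv[...,0]<20)|(hsv[...,0]>170))).astype(np.uint8)*255
ks=[rect(br,(410,295,460,350),.02,'sep')]
g=cv2.inRange(hsv,(0,0,0),(180,255,255))
lo=im[245:252,300:320].reshape(-1,3).mean(0); print('bench',lo, 'plate',im[243,328],im[225,328])
cr=lambda x,y:cv2.resize(o[y-50:y+50,x-50:x+50],(390,390),interpolation=cv2.INTER_CUBIC)
cv2.imwrite('pics/crop1.png',np.hstack([cr(330,240),cr(225,310)])[:,:,::-1])
E
```

```text
px [ 98   5 198] [ 13  10 181] [ 10 100 107] [109  14 202] [15  7 78]
sep (434.2451477050781, 323.9060974121094) ctr [ 0.4643 -0.2476] size [0.0522 0.0641] ang 68.5
bench [182.61428571 178.1        175.24285714] plate [193 196 202] [193 198 200]
```

View pics/crop1.png

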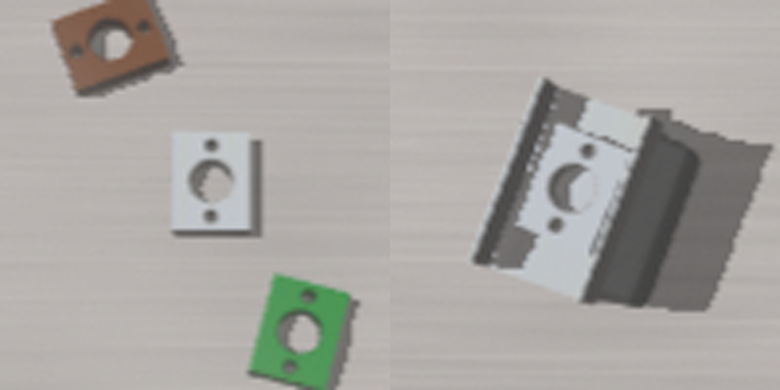

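The crop confirms the silver plate_top at about (335,237), with brown and green look-alikes either side of it. The pan rims run from (215,280) to (197,328) and from (243,290) to (225,337). The lower plate's bolt holes are at (225.5,298.5) and (217.6,317.4).

```bash
python3 - <<'E'
from m import *
i=im.astype(int)
blue=((i[...,2]-i[...,0])>3).astype(np.uint8)*255
blue=cv2.morphologyEx(blue,cv2.MORPH_CLOSE,np.ones((3,3),np.uint8))
rect(blue,(318,218,352,258),.02,'plate_top')
h=[ray(c,225.5,298.5,.103),ray(c,217.6,317.4,.103)]
d=h[0]-h[1];print('low bolt mid',(h[0]+h[1])[:2]/2,np.degrees(np.arctan2(d[1],d[0])),np.linalg.norm(d))
P=[ray(c,u,v,.128) for u,v in((214.7,280.5),(196.8,328),(243,290.3),(225,336.9))]
for a,b in((0,1),(2,3)):
    d=P[a]-P[b];print('rim',np.linalg.norm(d),np.degrees(np.arctan2(d[1],d[0])))
print('gap',P[0]-P[2],np.linalg.norm(P[0]-P[2]),'ctr',np.mean(P,0))
# side view: 
s=shot('side','side1')
ks=lambda p:proj(s,p).round(1)
print('proj side: low',ks(np.r_[((h[0]+h[1])/2)[:2],.103]),'pan rim corners',[ks(p) for p in P])
cv2.imwrite('pics/crop2.png',cv2.resize(s['image'][280:390,230:340],(600,600),interpolation=cv2.INTER_CUBIC)[:,:,::-1])
E
```

```text
px [ 98   5 197] [ 15  11 182] [ 10 102 107] [109  14 202] [10 10 79]
plate_top (333.5, 236.0) ctr [ 0.6743 -0.0101] size [0.0595 0.0461] ang 0.3
low bolt mid [0.49130885 0.23785155] -20.61326324775225 0.04482895620630955
rim 0.1090666771957658 -18.233678004952452
rim 0.1069815107773339 -19.25584272492341
gap [0.02122965 0.0628342  0.        ] 0.06632371646610274 ctr [0.48730091 0.23656045 0.128     ]
proj side: low [281.4 326.1] pan rim corners [array([259.1, 309.6]), array([281.4, 345.6]), array([284.4, 297.9]), array([306.3, 332.4])]
```

View pics/crop2.png

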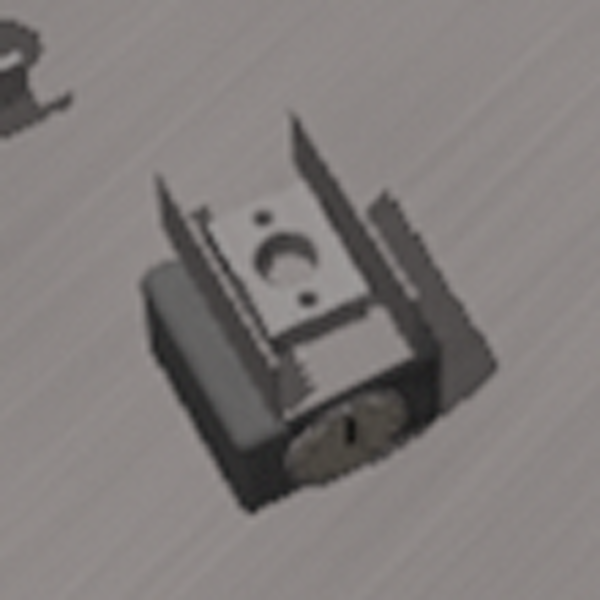

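Measured so far:
- **plate_top:** (0.674, -0.010), long axis along x.
- **Separator:** (0.464, -0.248), x axis at -21.5°, measured 52 x 64 mm against 54 x 66.
- **Pan centre:** about (0.488, 0.237), trough axis at about -19°, with rim separation 66 mm against 67.

The sheet has to be taken across its 54 mm width, laid on open bench, regrasped by its 66 mm ends, then placed. I'll go above the pocket first.

```bash
cat > g.py <<'E'
import sys
from h import *
def go(x,y,z,a):
    s=arm.get_state();R=np.array(s['tool_rot']);p=np.array(s['tcp_pos'])
    d=R.T@(np.array([x,y,z])-p); cur=np.degrees(np.arctan2(R[1,0],R[0,0]))
    t=(a-cur+90)%180-90
    print('shift',d.round(4),'yaw',round(-t,1),'now',p.round(4),'ang',round(cur,1),'j6',round(s['joints'][5],2))
if __name__=='__main__': go(*map(float,sys.argv[1:]))
E
python3 g.py 0.464 -0.248 0.12 68.5
```

```text
shift [0.2419 0.361  0.1023] yaw 40.1 now [ 0.1988 -0.5923  0.222 ] ang 108.6 j6 -0.26
```

>>> move_arm:
  motion:
    - [0.242, 0.361, 0.1, 40]
    - [0.242, 0.361, 0.1, 40]
    - [0.242, 0.361, 0.1, 40]
    - [0.242, 0.361, 0.1, 40]
    - [0.242, 0.361, 0.1, 40]
    - [0.242, 0.361, 0.1, 40]
    - [0.242, 0.361, 0.1, 40]
    - [0.242, 0.361, 0.1, 40]
    - [0.242, 0.361, 0.1, 40]
    - [0.242, 0.361, 0.1, 40]
    - [0.242, 0.361, 0.1, 40]
    - [0.242, 0.361, 0.1, 40]
  hand: 1
  squeeze: 15

```text
time_s: 1.45
tcp_pos: [0.4639, -0.2484, 0.1226]
tool_rot: [[0.365, 0.931, -0.0], [0.931, -0.365, -0.0], [-0.0, -0.0, -1.0]]
force: [-0.8, 0.6, -0.2]
finger_gap: 0.087
```

```bash
python3 g.py 0.464 -0.248 0.006 68.5; python3 -c "
from h import *
c=shot('top');s=shot('side')
p=arm.get_state();print(p['force'],p['tcp_pos'])
a=cv2.resize(c['image'][270:370,385:485],(390,390),interpolation=2);b=cv2.resize(s['image'][170:270,355:455],(390,390),interpolation=2)
cv2.imwrite('pics/c3.png',np.hstack([a,b])[:,:,::-1])"
```

```text
shift [ 0.0005 -0.      0.1166] yaw 0.1 now [ 0.4639 -0.2484  0.1226] ang 68.6 j6 -1.76
[ 0.06430734  0.79440626 -0.49063498] [ 0.46353457 -0.24915292  0.12286229]
```

View pics/c3.png

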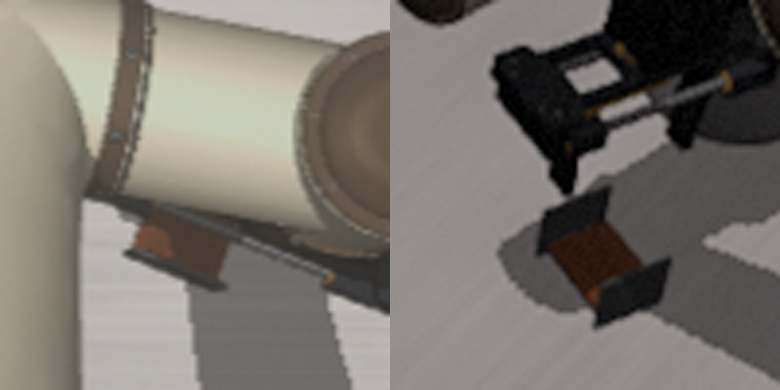

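The gripper hangs over the pocket with its jaws across the open sides. I'll descend gently and close.

>>> move_arm:
  motion:
    - [0, 0, 0.04, 0]
    - [0, 0, 0.08, 0]
    - [0, 0, 0.1, 0]
    - [0, 0, 0.11, 0]
    - [0, 0, 0.115, 0]
    - [0, 0, 0.115, 0]
    - [0, 0, 0.115, 0]

```text
time_s: 2.25
tcp_pos: [0.465, -0.2487, 0.0087]
tool_rot: [[0.366, 0.931, 0.002], [0.931, -0.366, -0.001], [0.0, 0.002, -1.0]]
force: [-0.7, 0.0, 1.0]
finger_gap: 0.0868
```

>>> move_arm:
  motion:
    - [0, 0, 0, 0]
    - [0, 0, 0, 0]
    - [0, 0, 0, 0]
    - [0, 0, 0, 0]
    - [0, 0, 0, 0]
    - [0, 0, 0, 0]
    - [0, 0, 0, 0]
    - [0, 0, 0, 0]
  hand: -1
  squeeze: 15

```text
time_s: 3.05
tcp_pos: [0.4641, -0.2482, 0.0076]
tool_rot: [[0.366, 0.931, 0.0], [0.931, -0.366, 0.0], [0.0, -0.0, -1.0]]
force: [0.2, 0.5, 0.8]
finger_gap: 0.0538
```

Held: the gap is 53.8 mm against a 54 mm width. I'll lift, carry to open bench at about (0.45, 0.05) and set it down.

>>> move_arm:
  motion:
    - [0, 0, -0.03, 0]
    - [0, 0, -0.06, 0]
    - [0, 0, -0.09, 0]
    - [0, 0, -0.09, 0]

```text
time_s: 3.45
tcp_pos: [0.467, -0.2491, 0.1017]
tool_rot: [[0.365, 0.931, 0.009], [0.931, -0.365, -0.003], [0.001, 0.009, -1.0]]
force: [0.9, -0.5, 0.5]
finger_gap: 0.0535
```

```bash
python3 g.py 0.45 0.05 0.03 68.5
```

```text
shift [ 0.2722 -0.1256  0.0707] yaw 0.1 now [ 0.467  -0.2491  0.1017] ang 68.6 j6 -1.76
```

>>> move_arm:
  motion:
    - [0.045, -0.02, 0, 0]
    - [0.09, -0.04, 0, 0]
    - [0.135, -0.062, 0, 0]
    - [0.18, -0.083, 0, 0]
    - [0.225, -0.104, 0, 0]
    - [0.272, -0.125, 0.02, 0]
    - [0.272, -0.125, 0.05, 0]
    - [0.272, -0.125, 0.075, 0]
    - [0.272, -0.125, 0.086, 0]
    - [0.272, -0.125, 0.092, 0]
    - [0.272, -0.125, 0.094, 0]
    - [0.272, -0.125, 0.094, 0]

```text
time_s: 4.65
tcp_pos: [0.4473, 0.0505, 0.0036]
tool_rot: [[0.366, 0.931, 0.0], [0.931, -0.366, -0.0], [-0.0, 0.0, -1.0]]
force: [0.1, -0.2, -0.6]
finger_gap: 0.0538
```

>>> move_arm:
  motion:
    - [0, 0, 0, 0]
    - [0, 0, 0, 0]

```text
time_s: 4.85
tcp_pos: [0.4477, 0.0507, 0.0042]
tool_rot: [[0.366, 0.931, 0.002], [0.931, -0.366, 0.001], [0.001, 0.001, -1.0]]
force: [1.2, 0.5, 0.5]
finger_gap: 0.0543
```

Now I'll lower a last 2 mm, open, rise and look.

>>> move_arm:
  motion:
    - [0, 0, 0.002, 0]
    - [0, 0, 0.002, 0]

```text
time_s: 5.05
tcp_pos: [0.4472, 0.0506, 0.0017]
tool_rot: [[0.366, 0.931, 0.0], [0.931, -0.366, 0.0], [0.0, 0.0, -1.0]]
force: [0.3, -0.2, 0.2]
finger_gap: 0.0536
```

>>> move_arm:
  motion:
    - [0, 0, 0, 0]
    - [0, 0, 0, 0]
    - [0, 0, 0, 0]
    - [0, 0, 0, 0]
    - [0, 0, -0.03, 0]
    - [0, 0, -0.07, 0]
    - [0, 0, -0.1, 0]
  hand: 1

```text
time_s: 5.75
tcp_pos: [0.4476, 0.0508, 0.1034]
tool_rot: [[0.365, 0.931, 0.001], [0.931, -0.365, 0.0], [0.001, 0.001, -1.0]]
force: [-0.7, 0.3, -0.6]
finger_gap: 0.0866
```

>>> move_arm:
  motion:
    - [0.13, -0.05, -0.05, -8]
    - [0.13, -0.05, -0.05, -16]
    - [0.13, -0.05, -0.05, -24]
    - [0.13, -0.05, -0.05, -32]
    - [0.13, -0.05, -0.05, -40]
    - [0.13, -0.05, -0.05, -48]
    - [0.13, -0.05, -0.05, -56]
    - [0.13, -0.05, -0.05, -64]
    - [0.13, -0.05, -0.05, -72]
    - [0.13, -0.05, -0.05, -80]
    - [0.13, -0.05, -0.05, -88]
    - [0.13, -0.05, -0.05, -90]

```text
time_s: 6.95
tcp_pos: [0.448, 0.1898, 0.1514]
tool_rot: [[-0.932, 0.363, -0.0], [0.363, 0.932, -0.0], [0.0, -0.0, -1.0]]
force: [0.4, -0.8, 0.8]
finger_gap: 0.087
```

```bash
python3 -c "
from h import *
shot('side','side4');c=shot('top','top4')"
```

```text
(no output)
```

View pics/top4.png

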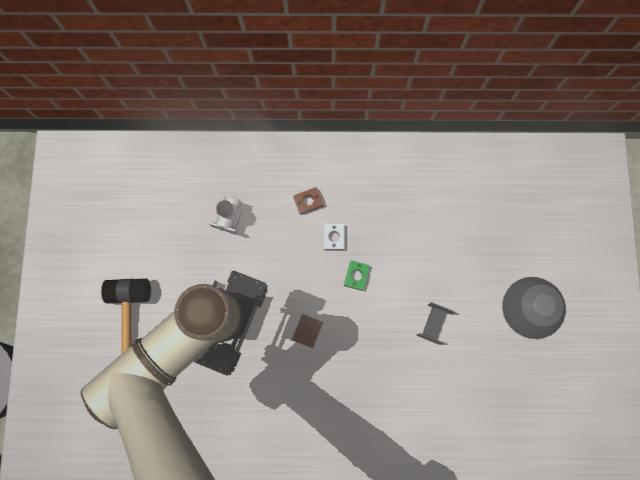

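The sheet lies on open bench at about (307,331) and the pocket is empty. I'll measure it.

```bash
python3 - <<'E'
from m import *
import g
br=((sat>60)&((hsv[...,0]<20)|(hsv[...,0]>170))).astype(np.uint8)*255
k=rect(br,(285,308,330,355),.006,'sep')
w=np.array([ray(c,*p,.006)[:2] for p in k[:,0]],np.float32);(x,y),(a,b),t=cv2.minAreaRect(w)
t=t if a>b else t+90
print(t); g.go(x,y,.08,t); g.go(x,y,.002,t)
E
```

```text
px [ 95   7 213] [ 13  12 195] [170   8 101] [ 14  63 102] [ 14  64 119]
sep (306.3706970214844, 332.8017578125) ctr [0.4424 0.0531] size [0.0515 0.0533] ang 67.5
157.50017547607422
shift [-0.0449 -0.1293  0.0715] yaw 1.0 now [0.4481 0.1898 0.1514] ang 158.5 j6 -1.11
shift [-0.0449 -0.1293  0.1495] yaw 1.0 now [0.4481 0.1898 0.1514] ang 158.5 j6 -1.11
```

The mask lost about 13 mm at the shaded end. With that added back, the centre comes to (0.448, 0.0506), which matches the release pose (0.4475, 0.0507), so I'll use that.

```bash
python3 g.py .448 .0507 .0015 158.2
```

```text
shift [-0.051  -0.1294  0.15  ] yaw 0.3 now [0.4481 0.1898 0.1514] ang 158.5 j6 -1.11
```

>>> move_arm:
  motion:
    - [-0.017, -0.043, 0.01, 0]
    - [-0.034, -0.086, 0.02, 0]
    - [-0.051, -0.129, 0.04, 0]
    - [-0.051, -0.129, 0.08, 0]
    - [-0.051, -0.129, 0.115, 0]
    - [-0.051, -0.129, 0.135, 0]
    - [-0.051, -0.129, 0.144, 0]
    - [-0.051, -0.129, 0.149, 0]
    - [-0.051, -0.129, 0.15, 0]
    - [-0.051, -0.129, 0.15, 0]

```text
time_s: 8.1
tcp_pos: [0.4493, 0.0517, 0.0023]
tool_rot: [[-0.931, 0.365, 0.002], [0.365, 0.931, 0.001], [-0.001, 0.001, -1.0]]
force: [-0.6, 0.6, 0.4]
finger_gap: 0.0867
```

>>> move_arm:
  motion:
    - [0, 0, 0, 0]
    - [0, 0, 0, 0]
    - [0, 0, 0, 0]
    - [0, 0, 0, 0]
    - [0, 0, 0, 0]
    - [0, 0, 0, 0]
    - [0, 0, 0, 0]
  hand: -1
  squeeze: 15

```text
time_s: 8.8
tcp_pos: [0.4487, 0.0513, 0.0019]
tool_rot: [[-0.931, 0.366, 0.0], [0.366, 0.931, 0.0], [-0.0, 0.0, -1.0]]
force: [-1.7, 0.8, 4.8]
finger_gap: 0.0652
```

>>> move_arm:
  motion:
    - [0, 0, -0.03, 0]
    - [0, 0, -0.08, 0]
    - [0, 0, -0.13, 0]
    - [0, 0, -0.18, 0]
    - [0, 0, -0.2, 0]
    - [0, 0, -0.2, 0]
    - [0, 0, -0.2, 0]

```text
time_s: 9.5
tcp_pos: [0.4479, 0.0511, 0.201]
tool_rot: [[-0.931, 0.366, -0.001], [0.366, 0.931, 0.0], [0.001, 0.0, -1.0]]
force: [-0.1, -0.6, -0.8]
finger_gap: 0.0655
```

```bash
python3 g.py .4885 .237 .2 161; python3 -c "
from h import *
t=shot('top');c=shot('side');u,v=proj(c,[.448,.05,.2]).astype(int);print(u,v)
i=lambda I,u,v:cv2.resize(I[v-50:v+50,u-50:u+50],(400,400),interpolation=2)
cv2.imwrite('pics/c5.png',np.hstack([i(c['image'],u,v),i(t['image'],225,310)])[:,:,::-1])"
```

```text
shift [0.0303 0.1878 0.001 ] yaw -2.5 now [0.4479 0.0511 0.201 ] ang 158.5 j6 -0.85
349 262
```

View pics/c5.png

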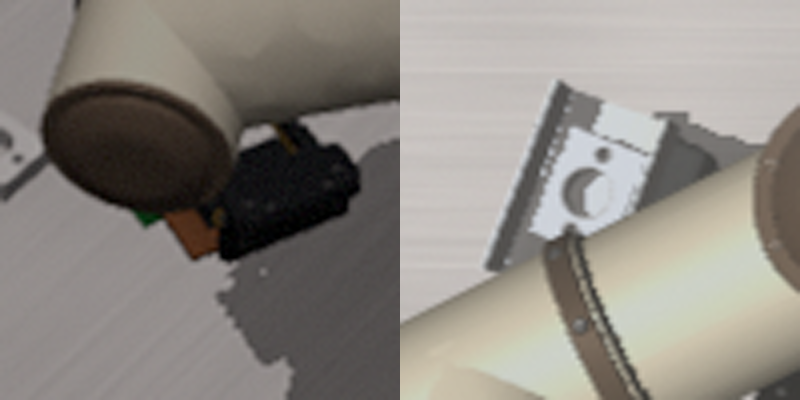

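The sheet is held by its ends (65.4 mm), level, and the pan is unobstructed. I'll check the pan's lateral position by triangulating the rim corners and bolt holes across both early views.

```bash
python3 - <<'E'
from h import *
t=shot('top');s=shot('side')
def P(c):return np.array(c['intrinsics'])@np.array(c['view'])[:3]
def tri(a,b):
    X=cv2.triangulatePoints(P(t),P(s),np.array(a,float).reshape(2,1),np.array(b,float).reshape(2,1));X=(X[:3]/X[3]).ravel();print(X.round(4),'res',(proj(t,X)-a).round(1),(proj(s,X)-b).round(1));return X
L=tri((214.7,280.5),(259,312.1));R=tri((243,290.3),(283.9,301.1))
a=np.radians(-19);ex=np.array([np.cos(a),np.sin(a)]);ey=np.array([-ex[1],ex[0]])
print('sep',ex@(L-R)[:2],ey@(L-R)[:2])
print('ctr from far rims',(L+R)[:2]/2-.055*ex)
H1=tri((225.5,298.5),(230+263/5.4545,280+217/5.4545));H2=tri((217.6,317.4),(230+308/5.4545,280+300/5.4545))
print('low mid',(H1+H2)/2)
# lateral profile across pan in top image: sample along ey at pan far end (beyond the plate)
im=cv2.imread('pics/top0.png')[:,:,::-1].astype(np.float32)
for sx in(-.046,-.035,.035,.042):
  row=[]
  for y in np.arange(-.042,.0421,.002):
    q=np.r_[np.array([.4885,.237])+sx*ex+y*ey,.128];u=proj(t,q)
    row.append(int(cv2.remap(im,np.float32([[u[0]]]),np.float32([[u[1]]]),1)[0,0].mean()))
  print(sx,row)
E
```

```text
[0.5497 0.2521 0.1189] res [0.2 0.3] [-0.3 -0.1]
[0.529  0.1895 0.1154] res [0.1 0.2] [-0.2 -0. ]
sep -0.0008243367838204672 0.06590202286283868
ctr from far rims [0.48733584 0.23872234]
[0.5113 0.2297 0.1   ] res [0.3 0.6] [-0.6 -0.2]
[0.4695 0.246  0.0983] res [0.3 0.5] [-0.5 -0.1]
low mid [0.49040616 0.23784289 0.09915489]
-0.046 [81, 80, 79, 78, 78, 86, 124, 178, 193, 194, 195, 195, 196, 195, 195, 195, 195, 195, 196, 196, 196, 195, 195, 196, 181, 141, 110, 108, 107, 109, 110, 111, 121, 123, 103, 76, 76, 81, 122, 169, 187, 183, 181]
-0.035 [86, 84, 80, 78, 78, 87, 127, 179, 195, 195, 196, 196, 196, 196, 195, 195, 196, 196, 196, 196, 195, 195, 195, 176, 130, 112, 111, 109, 109, 110, 110, 112, 111, 102, 88, 77, 77, 77, 119, 171, 187, 183, 183]
0.035 [86, 85, 81, 79, 79, 88, 130, 170, 189, 187, 184, 185, 179, 167, 170, 158, 150, 175, 191, 183, 176, 188, 190, 184, 167, 127, 120, 120, 120, 125, 121, 111, 109, 100, 86, 77, 77, 78, 115, 164, 182, 180, 179]
0.042 [83, 83, 81, 79, 79, 87, 126, 174, 194, 194, 194, 195, 196, 196, 196, 196, 196, 196, 196, 196, 196, 196, 195, 197, 175, 128, 110, 110, 110, 110, 110, 111, 120, 118, 97, 77, 76, 77, 120, 168, 186, 180, 179]
```

All estimates agree to within about 2 mm. I'm targeting the TCP at (0.489, 0.239), yaw 160.7, which includes a 1 mm correction for the grip offset. The sheet should touch down at about TCP z = 0.105.

```bash
python3 g.py .489 .2393 .16 160.7
```

```text
shift [0.0304 0.1906 0.0395] yaw -2.2 now [0.4477 0.0509 0.1999] ang 158.5 j6 -0.85
```

>>> move_arm:
  motion:
    - [0.006, 0.04, 0, -2]
    - [0.012, 0.08, 0, -2]
    - [0.018, 0.12, 0, -2]
    - [0.025, 0.155, 0, -2]
    - [0.03, 0.18, 0, -2]
    - [0.0305, 0.19, 0.01, -2.2]
    - [0.0305, 0.19, 0.025, -2.2]
    - [0.0305, 0.19, 0.04, -2.2]
    - [0.0305, 0.19, 0.04, -2.2]
    - [0.0305, 0.19, 0.04, -2.2]

```text
time_s: 10.7
tcp_pos: [0.4894, 0.2385, 0.1608]
tool_rot: [[-0.944, 0.33, -0.001], [0.33, 0.944, -0.002], [0.001, -0.002, -1.0]]
force: [-0.0, 0.3, -0.7]
finger_gap: 0.0656
```

```bash
python3 g.py .489 .2393 .112 160.7;  python3 -c "
from h import *
t=shot('top');c=shot('side');u,v=proj(c,[.488,.238,.13]).astype(int);U,W=proj(t,[.488,.238,.13]).astype(int)
i=lambda I,u,v:cv2.resize(I[v-50:v+50,u-50:u+50],(400,400),interpolation=2)
cv2.imwrite('pics/c6.png',np.hstack([i(c['image'],u,v),i(t['image'],U,W)])[:,:,::-1])"
```

```text
shift [0.0006 0.0008 0.0488] yaw 0.0 now [0.4894 0.2385 0.1608] ang 160.7 j6 -1.09
```

View pics/c6.png

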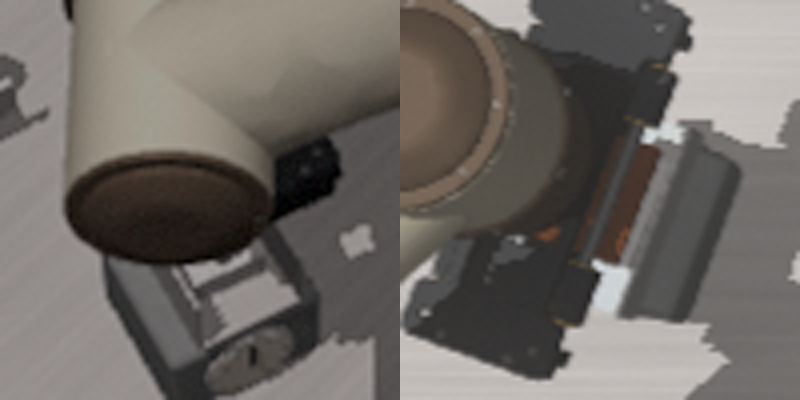

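The sheet sits over the trough and is parallel to its walls, with its right edge inside the rim. I'll descend slowly.

>>> move_arm:
  motion:
    - [0, 0, 0.008, 0]
    - [0, 0, 0.016, 0]
    - [0, 0, 0.024, 0]
    - [0, 0, 0.031, 0]
    - [0, 0, 0.031, 0]

```text
time_s: 11.3
tcp_pos: [0.4889, 0.2386, 0.129]
tool_rot: [[-0.944, 0.33, -0.002], [0.33, 0.944, -0.002], [0.002, -0.002, -1.0]]
force: [-0.2, 0.0, -0.4]
finger_gap: 0.0655
```

>>> move_arm:
  motion:
    - [0, 0, 0.006, 0]
    - [0, 0, 0.012, 0]
    - [0, 0, 0.017, 0]
    - [0, 0, 0.02, 0]
    - [0, 0, 0.02, 0]

```text
time_s: 11.8
tcp_pos: [0.4894, 0.239, 0.11]
tool_rot: [[-0.944, 0.33, -0.001], [0.33, 0.944, -0.001], [0.001, -0.001, -1.0]]
force: [1.0, -0.5, -0.1]
finger_gap: 0.0657
```

>>> move_arm:
  motion:
    - [0, 0, 0.002, 0]
    - [0, 0, 0.004, 0]
    - [0, 0, 0.005, 0]
    - [0, 0, 0.005, 0]
    - [0, 0, 0.005, 0]

```text
time_s: 12.3
tcp_pos: [0.4897, 0.2393, 0.1056]
tool_rot: [[-0.944, 0.33, 0.0], [0.33, 0.944, 0.0], [-0.0, 0.0, -1.0]]
force: [-1.1, -0.0, -0.6]
finger_gap: 0.0656
```

>>> move_arm:
  motion:
    - [0, 0, 0.001, 0]
    - [0, 0, 0.002, 0]
    - [0, 0, 0.002, 0]
    - [0, 0, 0.002, 0]

```text
time_s: 12.7
tcp_pos: [0.4897, 0.2393, 0.1037]
tool_rot: [[-0.944, 0.33, 0.0], [0.33, 0.944, 0.0], [-0.0, 0.0, -1.0]]
force: [0.4, 0.7, 1.4]
finger_gap: 0.0653
```

Light contact, about 1 N. Releasing and rising.

>>> move_arm:
  motion:
    - [0, 0, 0, 0]
    - [0, 0, 0, 0]
    - [0, 0, 0, 0]
    - [0, 0, 0, 0]
    - [0, 0, 0, 0]
    - [0, 0, -0.01, 0]
    - [0, 0, -0.03, 0]
    - [0, 0, -0.06, 0]
    - [0, 0, -0.1, 0]
    - [0, 0, -0.1, 0]
  hand: 1

```text
time_s: 13.7
tcp_pos: [0.4928, 0.2411, 0.2105]
tool_rot: [[-0.944, 0.328, 0.011], [0.328, 0.944, 0.007], [-0.008, 0.01, -1.0]]
force: [0.1, 0.3, 0.9]
finger_gap: 0.0871
```

```bash
python3 g.py .674 -.01 .15 180
```

```text
shift [-0.2531 -0.1783  0.0607] yaw -19.2 now [0.4928 0.2411 0.2105] ang 160.8 j6 -1.09
```

>>> move_arm:
  motion:
    - [-0.035, -0.025, 0, -3]
    - [-0.07, -0.05, 0, -6]
    - [-0.105, -0.072, 0, -9]
    - [-0.14, -0.096, 0, -12]
    - [-0.175, -0.12, 0, -15]
    - [-0.21, -0.144, 0, -18]
    - [-0.245, -0.168, 0.02, -19.3]
    - [-0.256, -0.175, 0.05, -19.3]
    - [-0.256, -0.175, 0.054, -19.3]
    - [-0.256, -0.175, 0.054, -19.3]

```text
time_s: 14.7
tcp_pos: [0.6729, -0.0107, 0.1486]
tool_rot: [[-1.0, -0.0, -0.003], [-0.0, 1.0, -0.001], [0.003, -0.001, -1.0]]
force: [0.5, 0.3, 0.5]
finger_gap: 0.0872
```

```bash
python3 - <<'E'
from m import *
import g
br=((sat>50)&((hsv[...,0]<20)|(hsv[...,0]>170))).astype(np.uint8)*255
rect(br,(195,280,250,340),.107,'sep')
g.go(.674,-.0095,.012,180)
s=shot('side');i=lambda I,u,v:cv2.resize(I[v-50:v+50,u-50:u+50],(400,400),interpolation=2)
cv2.imwrite('pics/c7.png',np.hstack([i(s['image'],284,330),i(im,225,310)])[:,:,::-1])
E
```

```text
px [20 10 73] [ 17  12 192] [ 0  3 99] [ 10 111 113] [ 8 12 87]
sep (219.17233276367188, 306.678466796875) ctr [0.4936 0.2418] size [0.0462 0.0659] ang 71.2
shift [-0.0002  0.0005  0.1383] yaw 0.1 now [ 0.6737 -0.01    0.1503] ang -179.9 j6 -0.22
```

View pics/c7.png

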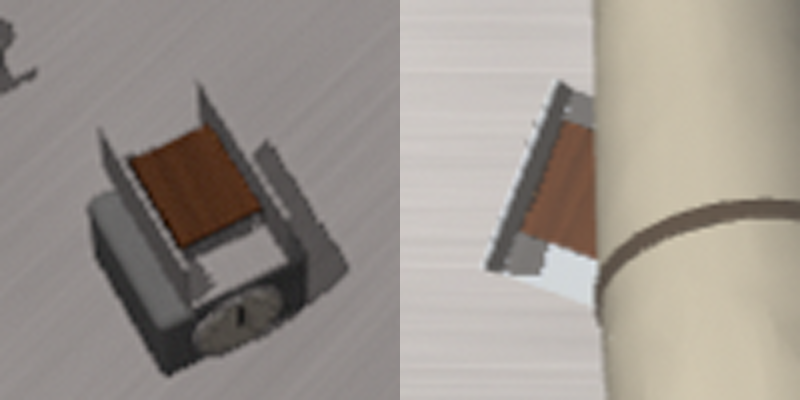

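The sheet lies flat on the lower plate between the walls, centred and let go. Next is plate_top: I'll grip it with the tips about 6 mm above its underside so they clear the separator's 2 mm overhang.

>>> move_arm:
  motion:
    - [0, 0, 0.04, 0]
    - [0, 0, 0.08, 0]
    - [0, 0, 0.11, 0]
    - [0, 0, 0.13, 0]
    - [0, 0, 0.14, 0]
    - [0, 0, 0.144, 0]
    - [0, 0, 0.144, 0]
  hand: 0.75

```text
time_s: 15.5
tcp_pos: [0.6745, -0.0097, 0.0069]
tool_rot: [[-1.0, -0.002, 0.002], [-0.002, 1.0, 0.0], [-0.002, 0.0, -1.0]]
force: [-0.4, 0.9, 0.5]
finger_gap: 0.0762
```

>>> move_arm:
  motion:
    - [0, 0, 0, 0]
    - [0, 0, 0, 0]
    - [0, 0, 0, 0]
    - [0, 0, 0, 0]
    - [0, 0, 0, 0]
    - [0, 0, 0, 0]
    - [0, 0, 0, 0]
  hand: -1
  squeeze: 20

```text
time_s: 16.2
tcp_pos: [0.6739, -0.0104, 0.0067]
tool_rot: [[-1.0, -0.001, 0.001], [-0.001, 1.0, -0.0], [-0.001, -0.0, -1.0]]
force: [-2.3, 1.1, 5.4]
finger_gap: 0.0615
```

>>> move_arm:
  motion:
    - [0, 0, -0.03, 0]
    - [0, 0, -0.08, 0]
    - [0, 0, -0.13, 0]
    - [0, 0, -0.18, 0]
    - [0, 0, -0.2, 0]
    - [0, 0, -0.2, 0]
    - [0, 0, -0.2, 0]

```text
time_s: 16.9
tcp_pos: [0.6729, -0.0103, 0.2043]
tool_rot: [[-1.0, -0.0, -0.002], [-0.0, 1.0, 0.001], [0.002, 0.001, -1.0]]
force: [0.5, 0.1, -1.8]
finger_gap: 0.0618
```

```bash
python3 g.py .489 .2385 .17 160.7
```

```text
shift [0.1837 0.2488 0.0348] yaw 19.3 now [ 0.6729 -0.0103  0.2043] ang -180.0 j6 -0.22
```

Held (61.6 mm). Carrying to the pan.

>>> move_arm:
  motion:
    - [0.026, 0.035, 0, 2.5]
    - [0.052, 0.07, 0, 5]
    - [0.078, 0.105, 0, 8]
    - [0.104, 0.14, 0, 11]
    - [0.13, 0.175, 0, 14]
    - [0.155, 0.21, 0, 17]
    - [0.175, 0.236, 0, 19]
    - [0.185, 0.249, 0, 19.3]
    - [0.185, 0.249, 0.015, 19.3]
    - [0.185, 0.249, 0.03, 19.3]
    - [0.185, 0.249, 0.03, 19.3]
    - [0.185, 0.249, 0.03, 19.3]

```text
time_s: 18.1
tcp_pos: [0.4878, 0.2378, 0.1739]
tool_rot: [[-0.944, 0.33, -0.003], [0.33, 0.944, -0.003], [0.002, -0.003, -1.0]]
force: [0.5, 0.4, -1.1]
finger_gap: 0.0615
```

```bash
python3 g.py .489 .2385 .125 160.7;  python3 -c "
from h import *
t=shot('top');c=shot('side')
i=lambda I,u,v:cv2.resize(I[v-50:v+50,u-50:u+50],(400,400),interpolation=2)
cv2.imwrite('pics/c8.png',np.hstack([i(c['image'],284,330),i(t['image'],225,310)])[:,:,::-1])"
```

```text
shift [-0.001   0.0012  0.0489] yaw 0.0 now [0.4878 0.2378 0.1739] ang 160.7 j6 -1.09
```

View pics/c8.png

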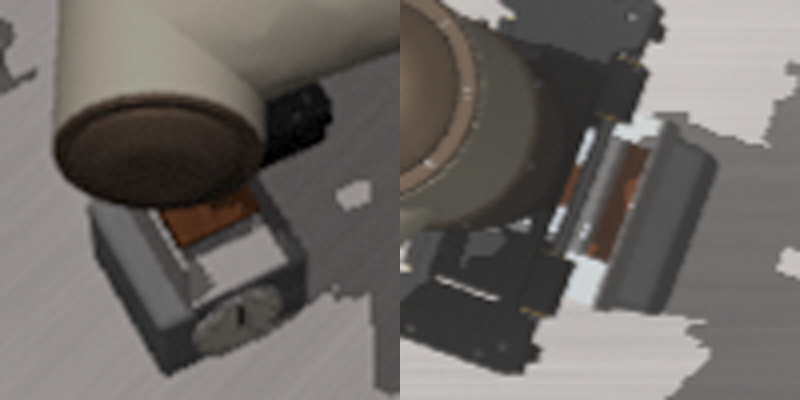

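The plate hangs parallel over the separator, inside the trough, and the separator still lies flat. Lowering.

>>> move_arm:
  motion:
    - [0, 0, 0.01, 0]
    - [0, 0, 0.02, 0]
    - [0, 0.001, 0.03, 0]
    - [0, 0.001, 0.04, 0]
    - [0, 0.001, 0.046, 0]
    - [0, 0.001, 0.05, 0]
    - [0, 0.001, 0.052, 0]
    - [0, 0.001, 0.052, 0]

```text
time_s: 19.0
tcp_pos: [0.4888, 0.2394, 0.1234]
tool_rot: [[-0.944, 0.33, -0.0], [0.33, 0.944, -0.0], [0.0, -0.0, -1.0]]
force: [-0.6, -0.6, -2.1]
finger_gap: 0.0616
```

>>> move_arm:
  motion:
    - [0, 0, 0.002, 0]
    - [0, 0, 0.004, 0]
    - [0, 0, 0.006, 0]
    - [0, 0, 0.006, 0]
    - [0, 0, 0.006, 0]

```text
time_s: 19.5
tcp_pos: [0.4887, 0.2394, 0.1175]
tool_rot: [[-0.944, 0.33, -0.0], [0.33, 0.944, -0.0], [-0.0, -0.0, -1.0]]
force: [0.3, 0.6, -1.5]
finger_gap: 0.062
```

>>> move_arm:
  motion:
    - [0, 0, 0.001, 0]
    - [0, 0, 0.002, 0]
    - [0, 0, 0.003, 0]
    - [0, 0, 0.003, 0]

```text
time_s: 19.9
tcp_pos: [0.4887, 0.2394, 0.1144]
tool_rot: [[-0.944, 0.33, -0.0], [0.33, 0.944, -0.0], [0.0, -0.0, -1.0]]
force: [0.2, -0.2, -0.2]
finger_gap: 0.062
```

>>> move_arm:
  motion:
    - [0, 0, 0.001, 0]
    - [0, 0, 0.002, 0]
    - [0, 0, 0.002, 0]
    - [0, 0, 0.002, 0]

```text
time_s: 20.3
tcp_pos: [0.4888, 0.2394, 0.1127]
tool_rot: [[-0.944, 0.33, 0.0], [0.33, 0.944, 0.0], [-0.0, 0.0, -1.0]]
force: [-0.0, -0.3, 0.6]
finger_gap: 0.0616
```

The weight has gone over to the pan (-1.5 → +0.6 N). I'll release, rise and withdraw.

>>> move_arm:
  motion:
    - [0, 0, 0, 0]
    - [0, 0, 0, 0]
    - [0, 0, 0, 0]
    - [0, 0, 0, 0]
    - [0, 0, 0, 0]
    - [0, 0, -0.01, 0]
    - [0, 0, -0.03, 0]
    - [0, 0, -0.06, 0]
    - [0, 0, -0.1, 0]
    - [0, 0, -0.1, 0]
  hand: 1

```text
time_s: 21.3
tcp_pos: [0.4919, 0.2413, 0.2195]
tool_rot: [[-0.944, 0.328, 0.011], [0.328, 0.944, 0.007], [-0.008, 0.01, -1.0]]
force: [1.3, 0.0, 0.5]
finger_gap: 0.0872
```

>>> move_arm:
  motion:
    - [-0.02, -0.05, 0, 0]
    - [-0.04, -0.1, 0, 0]
    - [-0.06, -0.15, 0, 0]
    - [-0.08, -0.2, 0, 0]
    - [-0.09, -0.25, 0, 0]
    - [-0.09, -0.3, 0, 0]
    - [-0.09, -0.33, 0, 0]
    - [-0.09, -0.33, 0, 0]
    - [-0.09, -0.33, 0, 0]

```text
time_s: 22.2
tcp_pos: [0.4647, -0.1028, 0.2131]
tool_rot: [[-0.943, 0.332, 0.001], [0.332, 0.943, 0.0], [-0.001, 0.0, -1.0]]
force: [0.9, -0.7, 1.3]
finger_gap: 0.0867
```

```bash
python3 - <<'E'
from m import *
i=im.astype(int)
b=((i[...,2]-i[...,0])>3).astype(np.uint8)*255
br=((sat>50)&((hsv[...,0]<20)|(hsv[...,0]>170))).astype(np.uint8)*255
rect(br,(195,280,250,340),.107,'sep')
s=shot('side');f=lambda I,u,v:cv2.resize(I[v-50:v+50,u-50:u+50],(400,400),interpolation=2)
cv2.imwrite('pics/c9.png',np.hstack([f(s['image'],284,330),f(im,225,310)])[:,:,::-1])
print(arm.get_state()['tcp_pos'],arm.get_state()['force'])
E
```

```text
px [ 15  11 192] [ 10  12 194] [ 0  4 65] [108  14 216] [20  9 86]
sep (220.0, 307.0) ctr [0.4929 0.2406] size [0.0222 0.0177] ang 2.3
[ 0.46531857 -0.10134133  0.21289964] [ 1.21113683 -0.2511585   0.30393244]
```

View pics/c9.png

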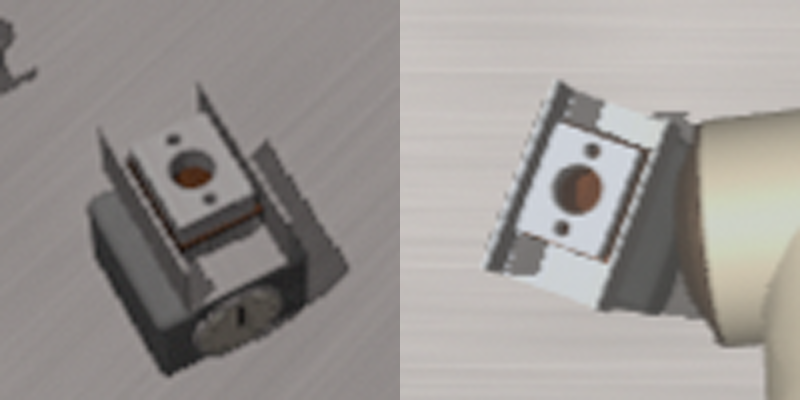

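The stack is flat: plate, thin brown sheet edge, plate. Bolt holes of the top plate are at about (223.3,297.5) and (215.5,317.3). One last check of the centre, then hand in if it's good.

```bash
python3 - <<'E'
from h import *
c=shot('top')
a,b=ray(c,223.3,297.5,.127),ray(c,215.5,317.3,.127)
m=((a+b)/2)[:2]; e=np.linalg.norm(m-[.4888,.2385]),np.linalg.norm(m-[.4909,.2378])
print(m,np.degrees(np.arctan2(*(a-b)[1::-1])),'off pan, low plate',e)
if max(e)<.009: print(arm.hand_in())
E
```

```text
[0.49035047 0.23798762] -19.360373788074174 off pan, low plate (np.float64(0.001632940455267064), np.float64(0.0005806746467092996))
the job is handed in; nothing more can be done
None
```

The plates are stacked in the pan with the separator between them. I handed the job in after about 22 s of robot time; it returned no verdict.

- **Separator:** I took it across its width from the pocket and laid it on open bench. I then regripped it by its ends, lowered it onto the lower plate with about 1 N of contact, and let go.
- **Top plate:** I took the silver one and left the brown and green look-alikes alone. I lowered it until the wrist force went from -1.5 N to +0.6 N, then let go and drew the arm back.
- **Last checks:** The top plate's centre measured 1.6 mm from my estimate of the pan centre and 0.6 mm from the lower plate. Both views show the stack flat in the trough. The bystanders were never approached, but I did not measure them again at the end.
- **Disagreements:**
  - Triangulating the pan with the side camera put heights 4–10 mm lower than expected, so I used the known heights instead.
  - On the bench, a shadow hid part of the sheet from the colour mask. I took its position from where I had released it, which agreed with the corrected mask.
  - In the pan, the arm hid part of the sheet. What was visible put it about 3 mm off along the trough, within the 12 mm allowed.

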